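Hang the handset on the other stand's fold-down hook

TASK

The train operator is moving to the other stand. Fold the empty stand's hook down and out as far as it goes, take the handset off its hook and hang it by its wire loop on the hook you opened, then fold the hook it came from up flat against its plate so that it no longer sticks out over the track. Leave the toy truck between the stands and the little signals in front where they stand.

Things in the scene. Friction and masses are not known exactly. Their poses are not given: they have to be found in the camera images.
- stand_a: Stand where the handset hangs at first, fixed. Base 80 x 90 mm (35 mm in front of the origin to 45 mm behind), upright 56 mm wide and 230 mm high, blue hook plate 46 mm wide at its top (z 163 to 229 mm). Origin at table height below the plate's front face; own -x is the hook side (roughly to the robot), y along the plate, z up.
- stand_b: The empty stand, fixed. Base 80 x 90 mm (35 mm in front of the origin to 45 mm behind), upright 56 mm wide and 230 mm high, yellow hook plate 46 mm wide at its top (z 163 to 229 mm). Origin at table height below the plate's front face; own -x is the hook side (roughly to the robot), y along the plate, z up.
- hook_a (a joint): stand_a's hook, open at the start. 8 mm steel arm turning in the stand's x-z plane. 0 = up flat against the plate (knob centre 48 mm above the hinge pin, 12.5 mm off the plate, above its top edge); 1.57 = down and out at its stop (knob 48 mm in front of the pin, 7.5 mm above it). Knob's arc: radius 48.6 mm. Stiff hinge: stays where left; 1 N at the knob moves it.
- hook_b (a joint): stand_b's hook, folded (0 to 0.25) at the start. 8 mm steel arm turning in the stand's x-z plane. 0 = up flat against the plate (knob centre 48 mm above the hinge pin, 12.5 mm off the plate, above its top edge); 1.57 = down and out at its stop (knob 48 mm in front of the pin, 7.5 mm above it). Knob's arc: radius 48.6 mm. Stiff hinge: stays where left; 1 N at the knob moves it.
- hook_a_knob (a point): Centre of the black ball knob, 15 mm across, at the end of the blue stand's hook's arm; free on both sides (along y) for the fingers.
- hook_b_knob (a point): Centre of the black ball knob, 15 mm across, at the end of the yellow stand's hook's arm; free on both sides (along y) for the fingers.
- hook_a_hinge (a point): Middle of the blue stand's hook's hinge pin, which runs along the stand's y, 205 mm up and 20 mm in front of the plate, between two cheeks 21 mm wide overall.
- hook_b_hinge (a point): Middle of the yellow stand's hook's hinge pin, which runs along the stand's y, 205 mm up and 20 mm in front of the plate, between two cheeks 21 mm wide overall.
- handset: Black hand controller, 0.11 to 0.23 kg: body 24 (x) x 50 (y) x 112 (z) mm, grey screen and red dial on its front (-x), a steel wire loop standing up from its top. Origin under its middle. It hangs upright and free to swing on stand_a's hook, facing as the stand does, its middle 41.5 mm in front of the plate. Grasp it across the 50 mm sides, near the top.
- handset_centre (a point): Centre of the handset's body, 56 mm above its underside and 56 mm below its top.
- handset_loop (a point): Underside of the 5 mm wire at the middle of the loop's top, which bears on a hook; 144 mm above the handset's underside. The opening below it faces along the handset's x, is 33 mm wide, 32 mm high down to the body (25 mm at the sides). Hung, it lies in the dip of the arm 22 mm out from the hinge pin and 3 mm above the pin's height.
- truck_green_a: loose die-cast green toy truck with a yellow load, 67 x 22 x 25 mm, between the stands; stays where it is. Origin under its middle.
- signal_front: loose model colour-light signal on a small base, 32 x 22 x 72 mm, light (20 g), nearer the robot than the stands; stays where it is. Origin under its middle.
- crossing_a: loose black cross-arm crossing sign, 12 x 14 x 37 mm, light (20 g), nearer the robot than the stands; stays where it is. Origin under its middle.

How it is judged (in metres and radians):
At the end, for the whole second after the job is handed in: hook_b open over 1.4 rad; the handset hangs still on it, its weight borne, upright within 0.3 rad, loop top over the arm (22 to 68 mm before the plate, within 12 mm sideways, 6 mm below to 16 mm above the pin's height); hook_a folded under 0.2 rad (value of joint hook_b above 1.4 rad and value of joint hook_a below 0.2 rad and x of handset_loop in the frame of stand_b between -0.068 and -0.022 m and y of handset_loop in the frame of stand_b between -0.012 and 0.012 m and z of handset_loop in the frame of stand_b between 0.199 and 0.221 m and contact force between handset and stand_b above 0.6 N and angle between handset_centre's own z axis and vertical below 0.3 rad and linear speed of handset below 0.06 m/s); the robot touches nothing.
It fails at once if truck_green_a pushed more than 25 mm (distance of truck_green_a from where it was at the start of the episode above 0.025 m).
It fails at once if signal_front pushed more than 25 mm (distance of signal_front from where it was at the start of the episode above 0.025 m).
It fails at once if crossing_a pushed more than 25 mm (distance of crossing_a from where it was at the start of the episode above 0.025 m).
It also fails if it takes over 67 s, if anything falls off the work surface, if the arm or the gripper's body presses on something with over 40 N, if the wrist force passes 120 N, or if a joint passes its speed limit or range.

ROBOT

A 6-joint arm with a two-finger parallel gripper is mounted at the origin on a cart in front of the work surface, level with it; the furniture and walls round the work are solid. World frame = base frame: x ahead of the robot, y to its left, z up, the work surface at z = 0. Lengths are in mm, angles in degrees, forces in N, time in s.
With the tool pointing down it reaches from about 350 to 850 mm from the base axis. Payload 8.1 kg.
Tool frame: the origin (TCP) lies midway between the tips of the shut fingers; the grasp point (between the pads) lies 19 mm behind it; z points along the fingers, y is the line along which they close (so a half turn about z gives the same grasp; the last joint's range is limited). The gripper opens to 85 mm and grips with 20 to 120 N. Pads are 22 mm wide; open, the fingers measure 114 mm over their backs; the gripper's body (76 mm by 85 mm) begins 54 mm behind the grasp point. The pads swing forward as they close: fully open they stand 13 mm farther back than shut.
Start: joints at [-69.752, 7.471, 85.268, -0, 87.261, -4.893], TCP at [254.932, -543.153, 231.292] pointing down, gripper open.
Joint ranges: [-169.43, 169.43], [-51.17, 129.36], [1.28, 143.12], [-76.62, 256.62], [0, 156.53], [-152.29, 152.29]. Speed limits (degrees/s): [136.94, 136.94, 159.86, 180, 180, 180].

INTERFACE

Orientations are given as [roll, pitch, yaw] about the fixed x, y, z axes, in that order (R = Rz(yaw) Ry(pitch) Rx(roll)).
In Python, from bench import r gives the robot as it stands.
- The arm moves only by the tool send_rows, never from a script. Its argument "increments" is a list of rows, each a list of 6 numbers: the shift along the tool's x, y, z in mm, then the turn, a rotation vector about the tool's x, y, z in rad. A call has 1 to 5 rows; each row shifts and turns the commanded pose from where the row before left it, along the tool's axes as they then stand; what a row does not reach is not made up. A row lasts 1/8 s, in which the tool goes at most 62.5 mm and 10.7 degrees, less where a joint would pass 70% of its speed; a pose out of reach is approached as far as the arm can. A call is refused whole if a number of a shift passes 62.5 or a number of a turn 0.188, either way. A call with a gripper value outside its range is refused whole. "grip" is the closure, from -1 (fully open) to 1 (shut), set as the call begins (left out, the last holds). The fingers move at their own pace and stop on an object; "grip_force" is the grip in N (left out, the last holds). Time passes only in rows, so rows that do not move let the fingers close. It gives the time, the measured TCP pose, the force, the opening and the grip force at its end, in the units of the state.
- r.sense(): the state, without advancing time (a new reading comes with each control period).
- r.snapshot(name): name is "side" or "top" or "wrist"; returns a dict with "img" (400x640x3 uint8, blue, green, red), "z_map" (400x640 float32, mm along the optical axis (not along the pixel's ray), 0 where there is no reading), "fx", "fy", "cx", "cy" (pixels), "view" (4x4, takes a point from world to camera coordinates). Camera axes: x right, y down, z forward; pixel columns grow to the right and rows downward; lengths in mm; the calibration is good to about 2 mm. The wrist camera is an equidistant fisheye: a pixel r from the principal point sees the ray r / f radians off the axis. A picture is of the moment at which its call begins.
- r.hand_in(): hands the job in; it is judged then, once.
The state is a dict: "time": time; "joint_pos": joint angles; "qd": joint speeds; "joint_efforts": joint torques, N m; "tool_pos": TCP position; "tcp_rot": TCP orientation; "ft_force": force on the tool from outside, world axes, zero at the start; "wrist_torque": the same for the moment, N m; "finger_gap": finger opening in mm; "grip_force": force on a finger pad.
Only numpy, scipy, OpenCV 4.12 (cv2) and the standard library are available. Lean on these libraries where they do the work, as an engineer would, in place of code of your own. Each camera call takes 0.05 s, during which the arm holds its last target. There are 200 camera calls.

## Working session

There is one attempt and no reset: what is moved stays moved. The work goes in short steps, Python scripts to look and compute and a tool call to move; the robot and the scene stay as the last step left them, time stands still between calls to the robot, and variables do not carry over. Pictures are saved under pics/ and viewed, at most 14 in all, crops included, and the job is handed in when it is done.

Besides the shell and the picture viewer there is one more tool, called after "Request:" as name([rows], argument=value, ...), one row to a line, values as JSON. send_rows: Moves the arm, as the interface text tells. Its arguments: {"type":"object","properties":{"increments":{"type":"array"},"grip":{"type":"number"},"grip_force":{"type":"number"}},"required":["increments"]}

```bash
ls; mkdir -p pics; python3 - <<'E'
from bench import r
import cv2,numpy as np
for n in("side","top"):
    s=r.snapshot(n); cv2.imwrite(f"pics/{n}0.png",s["img"]); np.savez(f"{n}0.npz",**s); print(n,s["fx"],s["fy"],s["cx"],s["cy"],np.round(s["view"],3).tolist())
print(r.sense())
E
```

```text
pics
side 462.7562293201257 462.7562293201257 320.1970303492379 200.59811278974013 [[0.997, -0.072, 0.012, -568.797], [-0.02, -0.43, -0.903, 222.826], [0.07, 0.9, -0.43, 721.232], [0.0, 0.0, 0.0, 1.0]]
top 363.5250508330461 363.5250508330461 322.6640023099984 204.52181209709778 [[-0.096, -0.995, 0.004, 208.249], [-0.975, 0.093, -0.201, 556.995], [0.2, -0.023, -0.98, 896.966], [0.0, 0.0, 0.0, 1.0]]
{'time': 0.1, 'joint_pos': array([-6.97506673e+01,  7.51266066e+00,  8.53229649e+01, -1.67436350e-03,
        8.72622959e+01, -4.89310627e+00]), 'qd': array([ 0.02376155, -0.13215726, -0.17031186, -0.01404519, -0.02439845,
        0.00237579]), 'joint_efforts': array([ 2.89569194e-03, -5.70952427e+01, -5.01941013e+01, -3.25351675e-05,
        8.11773527e-03, -1.00432956e-04]), 'tool_pos': array([ 254.75813241, -542.67616611,  230.33046025]), 'tcp_rot': array([-1.79902293e+02, -6.68618817e-03,  2.51425147e+01]), 'ft_force': array([-0.08552906,  1.20008524,  0.47772056]), 'wrist_torque': array([-0.04189338,  0.03722271, -0.01246041]), 'grip_force': 0.0, 'finger_gap': 85.29539840175875}
```

View pics/side0.png

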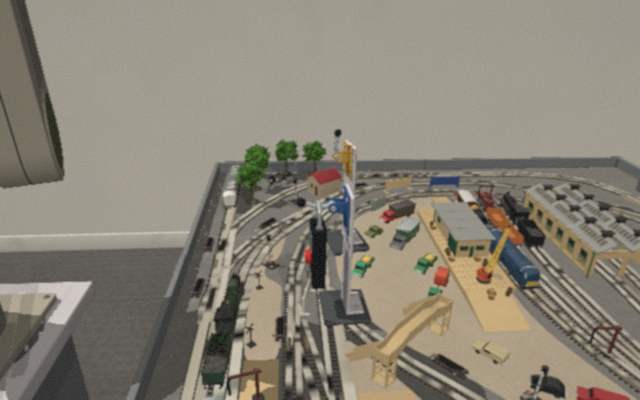

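View pics/top0.png

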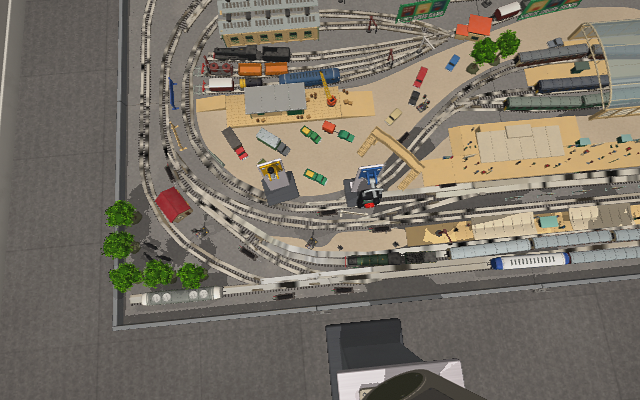

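The top view shows yellow stand_b's plate at about (270,170), blue stand_a's plate at (370,172), its handset at (371,200), and the truck at (315,176). In the side view the hook_b knob is at (338,132), the hook_a knob at (300,202) and the handset at (318,252).

```bash
python3 - <<'E'
import cv2,numpy as np
t=cv2.imread("pics/top0.png")[145:225,240:400]; cv2.imwrite("pics/topc.png",cv2.resize(t,None,fx=5,fy=5,interpolation=cv2.INTER_CUBIC))
s=cv2.imread("pics/side0.png")[120:240,280:380]; cv2.imwrite("pics/sidec.png",cv2.resize(s,None,fx=5,fy=5,interpolation=cv2.INTER_CUBIC))
# plate pixels by colour with depth
for n in("top","side"):
    d=np.load(n+"0.npz"); im=d["img"]; z=d["z_map"]; V=np.linalg.inv(d["view"])
    v,u=np.mgrid[:400,:640]; P=np.stack([(u-d["cx"])/d["fx"]*z,(v-d["cy"])/d["fy"]*z,z,np.ones_like(z)],-1)@V.T; P=P[...,:3]; np.save(n+"P.npy",P)
    for (a,b,c,e,nm) in([(250,290,150,200,"B"),(350,390,155,215,"A")] if n=="top" else [(325,365,120,180,"B"),(290,365,180,235,"A")]):
        R=P[c:e,a:b]; m=(R[...,2]>215)&(R[...,2]<262)&(z[c:e,a:b]>0)
        print(n,nm,m.sum())
        vv,uu=np.nonzero(m)
        for i in range(0,len(vv),max(1,len(vv)//45)): print(uu[i]+a,vv[i]+c,np.round(R[vv[i],uu[i]]).astype(int),im[c+vv[i],a+uu[i]])
E
```

```text
top B 211
278 158 [652 246 230] [162 163 169]
275 159 [649 252 232] [192 187 192]
279 159 [650 244 229] [238 237 242]
273 160 [649 257 228] [201 198 208]
277 160 [648 248 229] [251 242 239]
281 160 [650 240 221] [93 93 97]
271 161 [647 262 228] [242 238 242]
275 161 [646 253 230] [123 115 118]
279 161 [646 244 227] [ 50 118 153]
265 162 [645 274 232] [153 151 159]
269 162 [645 266 229] [249 243 241]
273 162 [644 257 230] [ 59  89 106]
277 162 [643 249 229] [ 17 206 242]
262 163 [643 281 230] [174 170 179]
266 163 [642 273 231] [248 242 240]
270 163 [643 264 228] [ 70 110 132]
274 163 [642 255 229] [ 13 117 157]
278 163 [642 247 223] [ 41 101 127]
260 164 [641 285 232] [219 215 225]
264 164 [641 277 229] [236 228 231]
268 164 [640 268 230] [ 44 165 221]
272 164 [640 260 227] [ 15  81 108]
276 164 [640 252 225] [109 104 100]
256 165 [641 295 227] [119 126 133]
260 165 [640 286 230] [244 237 239]
264 165 [639 277 230] [ 58 133 173]
268 165 [639 269 228] [ 17 166 222]
272 165 [639 261 223] [21 69 90]
276 165 [639 252 222] [40 63 73]
260 166 [638 286 229] [ 81 118 140]
264 166 [636 277 23
[... 5165 characters left out ...]
 81]
350 198 [613  22 227] [142 133 132]
297 199 [535  43 217] [62 64 63]
302 199 [543  36 221] [39 39 40]
348 199 [610  21 226] [120  98  82]
353 199 [618  20 226] [156 158 165]
300 200 [540  36 219] [37 42 40]
305 200 [547  40 217] [72 77 79]
350 200 [613  21 224] [129 117 117]
297 201 [535  39 216] [40 40 48]
302 201 [543  35 218] [34 35 36]
347 201 [610  26 221] [108  98  90]
352 201 [616  16 225] [144 151 155]
299 202 [538  35 216] [39 35 35]
304 202 [546  36 215] [41 35 42]
351 202 [615  18 222] [143 143 149]
348 203 [611  24 218] [102  70  47]
353 203 [618  18 221] [138 143 145]
351 204 [615  22 217] [145 148 149]
350 205 [614  22 215] [120 114 115]
351 206 [615  18 216] [142 149 152]
```

View pics/topc.png

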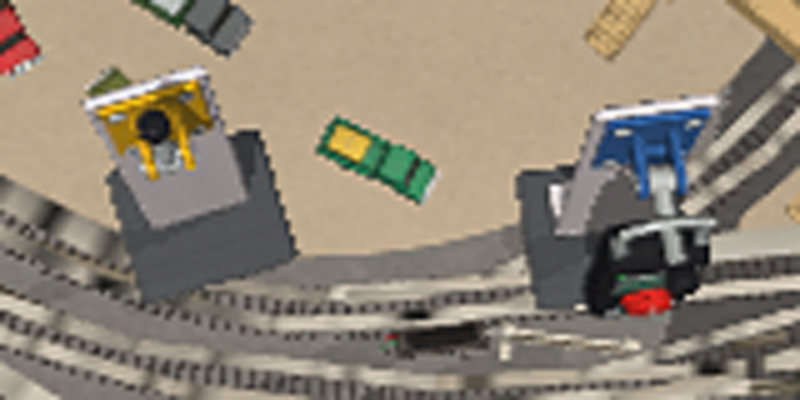

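View pics/sidec.png

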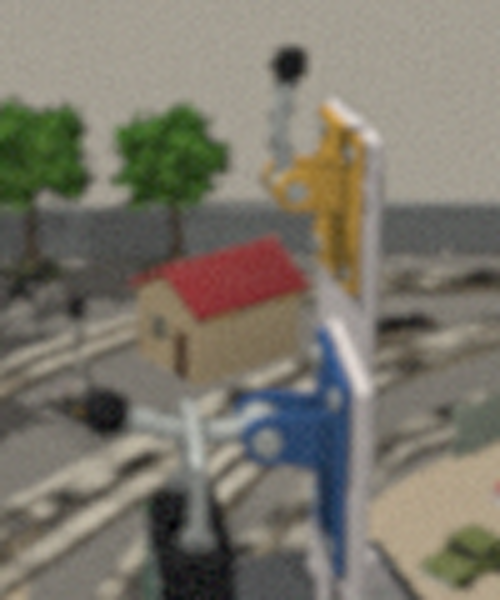

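Top crop: yellow plate's rear edge runs (85,100)-(207,70), its knob is at (153,124); blue's rear edge runs (600,110)-(718,97), its knob is hidden above the dial at about (650,290). Side crop: hook_b stands upright with its knob at (290,62), hook_a is out with its knob at (106,411), and the loop is at (193,400).

```bash
cat >fit.py <<'E'
import cv2,numpy as np
def fit(srcs,label):
    rng=np.random.default_rng(0)
    pts=[]
    for P,im,(a,b,c,e) in srcs:
        R=P[c:e,a:b].reshape(-1,3); hsv=cv2.cvtColor(im,cv2.COLOR_BGR2HSV)[c:e,a:b].reshape(-1,3).astype(int)
        h=(hsv[:,0]>14)&(hsv[:,0]<32) if label=="B" else (hsv[:,0]>98)&(hsv[:,0]<118)
        m=h&(hsv[:,1]>110)&(R[:,2]>165)&(R[:,2]<226); print(label,m.sum()); pts.append(R[m])
    p=np.vstack(pts); best=None
    for _ in range(2000):
        i,j=rng.choice(len(p),2,False); d=p[j,:2]-p[i,:2]; L=np.hypot(*d)
        if L<20: continue
        n=np.array([-d[1],d[0]])/L; q=np.abs((p[:,:2]-p[i,:2])@n)<2
        if best is None or q.sum()>best.sum(): best=q
    q=p[best]; l=cv2.fitLine(q[:,:2].astype(np.float32),cv2.DIST_HUBER,0,.01,.01).ravel()
    y=l[:2]*np.sign(l[1]); t=(q[:,:2]-l[2:])@y
    lo,hi=np.percentile(t,[1,99]); yaw=np.degrees(np.arctan2(-y[0],y[1]))
    print(label,"inl",len(q),"yaw",yaw,"len",hi-lo,"centre",l[2:]+y*(lo+hi)/2)
E
python3 - <<'E'
from fit import *
T=np.load("topP.npy"),cv2.imread("pics/top0.png"); S=np.load("sideP.npy"),cv2.imread("pics/side0.png")
for L,t,s in(("B",(250,290,150,200),(325,365,120,180)),("A",(350,390,155,215),(290,365,180,235))):
    fit([(*T,t)],L); fit([(*S,s)],L); fit([(*T,t),(*S,s)],L)
# black knob points / truck / signals
from numpy import median
for nm,P,im in(("top",)+T,("side",)+S):
    for L,lo,hi,x0,x1,y0,y1 in(("kB",245,264,600,635,235,285),("kA",203,222,525,556,20,60)):
        m=(P[...,2]>lo)&(P[...,2]<hi)&(P[...,0]>x0)&(P[...,0]<x1)&(P[...,1]>y0)&(P[...,1]<y1)&(im.max(-1)<75)
        q=P[m]; 
        # sphere centre with known radius 7.5
        from scipy.optimize import least_squares
        r=least_squares(lambda c:np.linalg.norm(q-c,axis=1)-7.5,q.mean(0),loss="soft_l1"); print(nm,L,len(q),r.x.round(1))
P=T[0]
m=(P[...,2]>8)&(P[...,2]<30); hs=cv2.cvtColor(T[1],cv2.COLOR_BGR2HSV)
v,u=np.nonzero(m&(u0:=np.isin(np.arange(640)[None],np.arange(300,332)))&np.isin(np.arange(400)[:,None],np.arange(165,190)))
print("truck",P[v,u].mean(0),np.percentile(P[v,u],[3,97],axis=0).round())
E
```

```text
B 143
B inl 94 yaw 12.197588 len 44.35946050805958 centre [638.43647892 265.69859885]
B 267
B inl 169 yaw 12.52998 len 46.00171488147309 centre [640.47740435 264.52997047]
B 143
B 267
B inl 258 yaw 13.821391 len 46.77571588035383 centre [639.76842628 264.82329559]
A 155
A inl 86 yaw 2.7801166 len 44.5705955801819 centre [607.90212181  44.63746678]
A 245
A inl 118 yaw 3.5746658 len 35.56727444231091 centre [609.75298904  38.31474109]
A 155
A 245
A inl 205 yaw 4.806046 len 45.99695283474031 centre [608.76768324  43.64592332]
top kB 36 [617.9 262.3 254.5]
top kA 40 [539.9  41.3 212.8]
side kB 29 [620.6 261.1 253.7]
side kA 65 [541.3  41.7 213. ]
truck [663.83963814 166.98143345  17.02663011] [[644. 139.  10.]
 [685. 195.  27.]]
```

Request:
send_rows([
  [0,0,-50,0,0,0.11],
  [0,0,-50,0,0,0.11],
  [35.3,-47,0,0,0,0],
  [35.3,-47,0,0,0,0],
  [35.3,-47,0,0,0,0],
], grip=-1)

```text
time: 0.72
tool_pos: [328.0, -380.9, 330.8]
tcp_rot: [-180.0, 0.0, 12.5]
ft_force: [0.8, -0.7, 0.2]
finger_gap: 85.5
grip_force: 0.0
```

Request:
send_rows([
  [35.3,-47,0,0,0,0],
  [35.3,-47,0,0,0,0],
  [35.3,-47,0,0,0,0],
  [35.3,-47,0,0,0,0],
  [35.3,-47,0,0,0,0],
])

```text
time: 1.35
tool_pos: [449.3, -113.0, 331.1]
tcp_rot: [180.0, 0.0, 12.5]
ft_force: [-0.4, -0.6, -0.3]
finger_gap: 85.5
grip_force: 0.0
```

Request:
send_rows([
  [35.3,-47,0,0,0,0],
  [35.3,-47,0,0,0,0],
  [35.3,-47,0,0,0,0],
  [35.3,-47,0,0,0,0],
  [35.3,-47,0,0,0,0],
])

```text
time: 1.98
tool_pos: [570.6, 154.8, 330.8]
tcp_rot: [180.0, 0.0, 12.5]
ft_force: [0.8, -0.8, 0.5]
finger_gap: 85.5
grip_force: 0.0
```

Request:
send_rows([
  [35.3,-47,0,0,0,0],
  [35.3,-47,0,0,0,0],
  [0,0,0,0,0,0],
  [0,0,0,0,0,0],
])

```text
time: 2.48
tool_pos: [618.5, 259.9, 330.3]
tcp_rot: [180.0, 0.1, 12.6]
ft_force: [1.1, -1.0, 0.8]
finger_gap: 85.7
grip_force: 0.0
```

```bash
python3 - <<'E'
from bench import r
import cv2,numpy as np
s=r.snapshot("wrist"); cv2.imwrite("pics/w1.png",s["img"]); np.savez("w1.npz",**s); print(s["fx"],s["cx"],s["cy"],np.round(s["view"],3).tolist(),r.sense()["tool_pos"])
E
```

```text
309.70691628693146 324.2737029058758 201.05839611397323 [[0.218, -0.976, 0.001, 118.251], [-0.941, -0.21, 0.264, 575.979], [-0.257, -0.059, -0.965, 648.511], [0.0, 0.0, 0.0, 1.0]] [618.6498604  259.2693255  331.23147345]
```

View pics/w1.png

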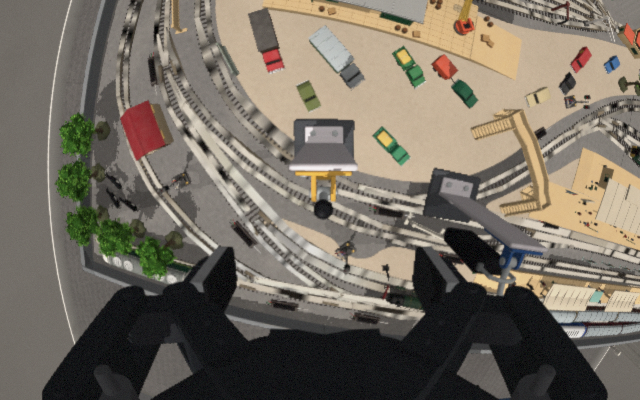

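The wrist view shows the knob at (323,209), centred between the fingers (x about 215 and 433). The yellow plate's edge is level in the picture, so the yaw fits.

```bash
python3 - <<'E'
import numpy as np
d=np.load("w1.npz"); V=np.linalg.inv(d["view"]); f=d["fx"]
def hit(u,v,z):
    a=np.array([u-d["cx"],v-d["cy"]]); rr=np.hypot(*a); th=rr/f
    ray=V[:3,:3]@np.r_[a/rr*np.sin(th),np.cos(th)]; o=V[:3,3]; return o+ray*(z-o[2])/ray[2]
print(hit(323,209,254),"edge",hit(293,167,230),hit(355,167,230), hit(293,170,229),hit(352,170,229))
print("sig",hit(346,250,35),hit(387,270,35))
E
```

```text
[618.65107058 260.66788082 254.        ] edge [640.41795384 290.06628795 230.        ] [651.17855583 241.86600753 230.        ] [637.85187504 289.64607303 229.        ] [648.1353302 243.5105569 229.       ]
sig [496.93878044 197.7587384   35.        ] [475.75876188 123.71513966  35.        ]
```

Request:
send_rows([
  [0.6,-1,30,0,0,0],
  [0,0,30,0,0,0],
  [0,0,20,0,0,0],
  [0,0,15,0,0,0],
  [0,0,0,0,0,0],
])

```text
time: 3.15
tool_pos: [618.7, 260.5, 235.4]
tcp_rot: [180.0, 0.1, 12.5]
ft_force: [-0.0, -0.4, 0.4]
finger_gap: 85.6
grip_force: 0.0
```

Request:
send_rows([
  [0,0,0,0,0,0],
  [0,0,0,0,0,0],
  [0,0,0,0,0,0],
  [0,0,0,0,0,0],
  [0,0,0,0,0,0],
], grip=1, grip_force=30)

```text
time: 3.78
tool_pos: [619.3, 261.2, 236.8]
tcp_rot: [-180.0, -0.0, 12.5]
ft_force: [-0.3, 0.4, 2.9]
finger_gap: 12.3
grip_force: 29.2
```

Request:
send_rows([
  [-6.8,0,0.6,0,0,0],
  [-6.6,0,1.5,0,0,0],
  [-6.4,0,2.4,0,0,0],
  [-5.9,0,3.3,0,0,0],
  [-5.4,0,4.1,0,0,0],
])

```text
time: 4.4
tool_pos: [588.2, 254.3, 224.5]
tcp_rot: [-180.0, -0.0, 12.5]
ft_force: [0.4, 0.3, 4.2]
finger_gap: 12.7
grip_force: 30.2
```

Request:
send_rows([
  [-4.9,0,4.8,0,0,0],
  [-4.0,0,5.4,0,0,0],
  [-3.3,0,6.0,0,0,0],
  [-2.5,0,6.4,0,0,0],
  [-1.5,0,6.6,0,0,0],
])

```text
time: 5.03
tool_pos: [572.5, 250.9, 194.4]
tcp_rot: [-180.0, 0.0, 12.5]
ft_force: [-0.4, 1.8, 2.4]
finger_gap: 12.7
grip_force: 32.4
```

Request:
send_rows([
  [0,0,2,0,0,0],
  [0,0,1,0,0,0],
  [0,0,0,0,0,0],
])

```text
time: 5.4
tool_pos: [572.5, 250.8, 191.8]
tcp_rot: [-180.0, 0.1, 12.5]
ft_force: [-4.8, 0.8, 2.0]
finger_gap: 12.4
grip_force: 32.5
```

Request:
send_rows([
  [0,0,2,0,0,0],
  [0,0,2,0,0,0],
  [0,0,0,0,0,0],
])

```text
time: 5.78
tool_pos: [572.9, 250.9, 187.9]
tcp_rot: [-180.0, 0.0, 12.5]
ft_force: [-1.8, 1.7, 1.7]
finger_gap: 12.6
grip_force: 32.6
```

Request:
send_rows([
  [0,0,-2,0,0,0],
  [0,0,0,0,0,0],
  [0,0,0,0,0,0],
  [0,0,0,0,0,0],
  [0,0,0,0,0,0],
], grip=-1)

```text
time: 6.4
tool_pos: [573.0, 250.7, 190.1]
tcp_rot: [180.0, 0.0, 12.5]
ft_force: [0.2, 0.2, 0.0]
finger_gap: 85.3
grip_force: 0.0
```

Request:
send_rows([
  [0,0,-50,0,0,0],
  [0,0,-50,0,0,0],
  [-30,0,-30,0,0,0],
  [0,0,0,0,0,0],
])

```text
time: 6.9
tool_pos: [544.2, 244.8, 324.7]
tcp_rot: [-180.0, -0.4, 12.6]
ft_force: [0.0, 0.5, 0.1]
finger_gap: 85.6
grip_force: 0.0
```

```bash
python3 - <<'E'
from bench import r
import cv2,numpy as np
s=r.snapshot("wrist"); np.savez("w2.npz",**s)
S=r.snapshot("side"); np.savez("s2.npz",**S)
a=cv2.resize(s["img"][120:320,200:460],None,fx=2,fy=2); b=cv2.resize(S["img"][100:200,290:390],(400,400),interpolation=cv2.INTER_CUBIC)
b=b[:, :280]
cv2.imwrite("pics/c2.png",np.hstack([a,b])); print(r.sense()["tool_pos"])
E
```

```text
[543.79834901 244.36173078 320.1548964 ]
```

View pics/c2.png

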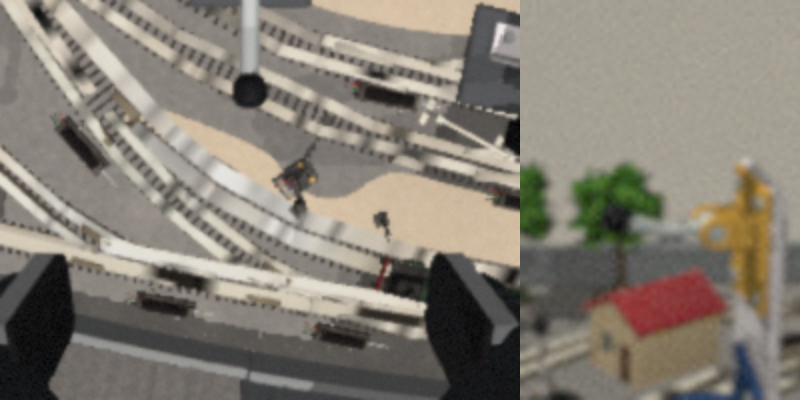

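Hook_b is out: its knob is at (249,90) in the wrist crop and at (617,213) in the side crop. I'll measure the knob to get the angle, and measure the handset again.

```bash
python3 - <<'E'
import numpy as np
from scipy.optimize import least_squares
d=np.load("s2.npz"); z=d["z_map"]; V=np.linalg.inv(d["view"]); im=d["img"]
v,u=np.mgrid[:400,:640]; P=(np.stack([(u-d["cx"])/d["fx"]*z,(v-d["cy"])/d["fy"]*z,z,np.ones_like(z)],-1)@V.T)[...,:3]
m=(abs(u-314)<7)&(abs(v-153)<7)&(P[...,0]<600)&(P[...,0]>550)&(abs(P[...,1]-250)<20)&(P[...,2]>180)&(im.max(-1)<80)
q=P[m]; c=least_squares(lambda c:np.linalg.norm(q-c,axis=1)-7.5,q.mean(0)+[0,3,0],loss="soft_l1").x; print("knobB",len(q),c.round(1))
# handset body: dark pts z 66..172
for n in("s2","top0"):
    d=np.load(n+".npz"); z=d["z_map"]; V=np.linalg.inv(d["view"])
    P=(np.stack([(u-d["cx"])/d["fx"]*z,(v-d["cy"])/d["fy"]*z,z,np.ones_like(z)],-1)@V.T)[...,:3]
    m=(abs(P[...,0]-567)<32)&(abs(P[...,1]-42)<40)&(P[...,2]>64)&(P[...,2]<182); q=P[m]
    print(n,len(q),np.percentile(q,[2,10,50,90,98],axis=0).round(1).tolist())
    for a,b in((70,100),(100,130),(130,165),(165,182)):
        k=q[(q[:,2]>a)&(q[:,2]<b)]; 
        if len(k)>5: print(a,len(k),np.percentile(k,[3,50,97],axis=0).round(1).tolist())
E
```

```text
knobB 47 [573.3 251.2 214.2]
s2 1266 [[548.6, 16.2, 71.8], [554.7, 17.2, 82.9], [565.0, 19.5, 129.9], [576.9, 42.4, 175.2], [579.4, 58.4, 178.6]]
70 268 [[553.9, 16.2, 72.0], [565.4, 18.9, 86.6], [578.6, 44.1, 99.3]]
100 349 [[547.0, 16.6, 101.6], [563.5, 19.5, 117.3], [579.6, 41.7, 128.9]]
130 351 [[553.8, 16.5, 131.6], [565.0, 18.9, 149.0], [578.9, 44.6, 163.8]]
165 280 [[556.1, 16.9, 165.8], [565.6, 25.1, 174.9], [578.6, 60.7, 180.8]]
top0 293 [[545.3, 21.8, 76.0], [550.7, 27.9, 96.3], [556.8, 52.9, 161.0], [568.7, 67.5, 177.5], [573.2, 68.1, 180.0]]
70 31 [[551.6, 25.8, 71.3], [554.0, 62.3, 89.4], [570.2, 68.0, 97.6]]
100 66 [[545.0, 34.1, 105.6], [551.5, 48.8, 123.0], [567.0, 68.1, 129.5]]
130 58 [[551.7, 24.2, 133.4], [553.6, 58.2, 152.6], [568.9, 68.2, 164.0]]
165 136 [[553.9, 21.9, 169.4], [562.0, 49.3, 175.5], [573.7, 67.2, 180.7]]
```

Request:
send_rows([
  [0,0,0,0,0,0.163],
  [1.4,50.8,0,0,0,0],
  [1.4,50.8,0,0,0,0],
  [1.4,50.8,0,0,0,0],
  [1.4,50.8,0,0,0,0],
])

```text
time: 7.62
tool_pos: [560.3, 40.1, 317.7]
tcp_rot: [-180.0, 0.2, 3.2]
ft_force: [0.7, -0.5, 0.0]
finger_gap: 85.6
grip_force: 0.0
```

Request:
send_rows([
  [0,0,0,0,0,0],
  [0,0,0,0,0,0],
  [0,0,0,0,0,0],
])

```text
time: 8.0
tool_pos: [560.5, 42.9, 319.4]
tcp_rot: [-180.0, 0.1, 3.3]
ft_force: [-0.5, 0.4, 0.4]
finger_gap: 85.5
grip_force: 0.0
```

```bash
python3 - <<'E'
from bench import r
import cv2,numpy as np
s=r.snapshot("wrist"); np.savez("w3.npz",**s); cv2.imwrite("pics/w3.png",cv2.resize(s["img"][100:340,180:480],None,fx=2.5,fy=2.5)); print([r.sense()["tool_pos"] for _ in range(3)])
E
```

```text
[array([560.50102981,  42.95970345, 319.62616203]), array([560.50102981,  42.95970345, 319.62616203]), array([560.50102981,  42.95970345, 319.62616203])]
```

View pics/w3.png

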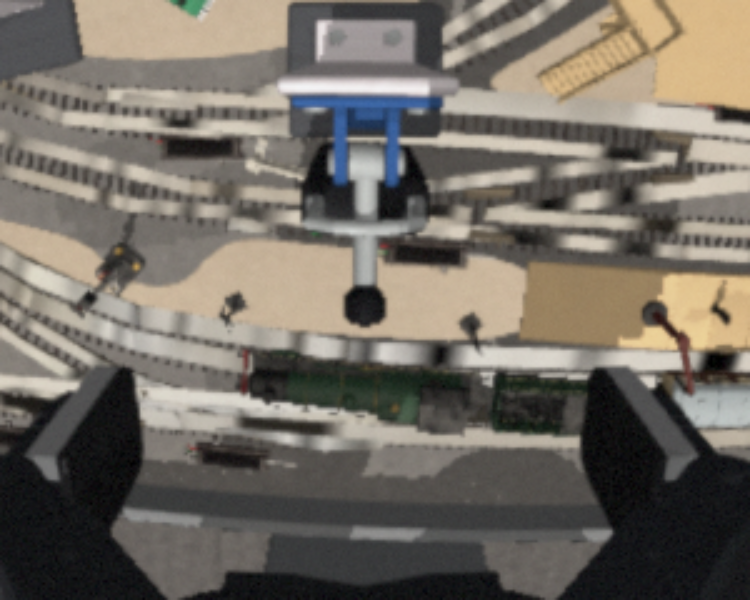

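Request:
send_rows([
  [0,0.6,45,0,0,0],
  [0,0,45,0,0,0],
  [0,0,35,0,0,0],
  [0,0,20,0,0,0],
  [0,0,12,0,0,0],
])

```text
time: 8.68
tool_pos: [560.6, 41.7, 162.6]
tcp_rot: [-180.0, 0.0, 3.3]
ft_force: [0.7, 0.5, -0.7]
finger_gap: 85.5
grip_force: 0.0
```

Request:
send_rows([
  [0,0,11.5,0,0,0],
  [0,0,0,0,0,0],
  [0,0,0,0,0,0],
])

```text
time: 9.05
tool_pos: [561.3, 41.1, 152.8]
tcp_rot: [180.0, -0.1, 3.2]
ft_force: [-0.3, 0.7, 0.0]
finger_gap: 85.2
grip_force: 0.0
```

Clear of contact; closing on the handset.

Request:
send_rows([
  [0,0,1,0,0,0],
  [0,0,0,0,0,0],
  [0,0,0,0,0,0],
  [0,0,0,0,0,0],
  [0,0,0,0,0,0],
], grip=1, grip_force=50)

```text
time: 9.68
tool_pos: [561.1, 41.0, 151.3]
tcp_rot: [180.0, -0.1, 3.2]
ft_force: [0.1, -1.7, 4.3]
finger_gap: 48.9
grip_force: 52.9
```

Request:
send_rows([
  [0,0,-3,0,0,0],
  [0,0,-5,0,0,0],
  [0,0,0,0,0,0],
])

```text
time: 10.05
tool_pos: [560.6, 41.2, 158.8]
tcp_rot: [-180.0, 0.0, 3.2]
ft_force: [0.5, 0.8, -1.3]
finger_gap: 49.1
grip_force: 52.3
```

Request:
send_rows([
  [0,0,-6,0,0,0],
  [0,0,-6,0,0,0],
  [0,0,0,0,0,0],
])

```text
time: 10.42
tool_pos: [561.2, 41.1, 171.7]
tcp_rot: [180.0, -0.1, 3.2]
ft_force: [0.3, -0.1, -2.1]
finger_gap: 49.2
grip_force: 52.3
```

```bash
python3 - <<'E'
from bench import r
import cv2,numpy as np
s=r.snapshot("side"); np.savez("s3.npz",**s); cv2.imwrite("pics/s3.png",cv2.resize(s["img"][150:300,260:380],None,fx=4,fy=4,interpolation=cv2.INTER_CUBIC)); print(r.sense()["tool_pos"],r.sense()["ft_force"])
E
```

```text
[560.98795336  41.12682062 171.24229959] [-0.47685933  0.11644998 -1.47498689]
```

View pics/s3.png

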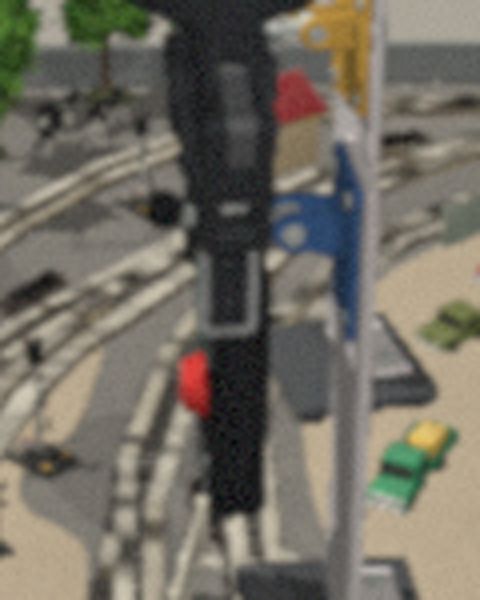

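Request:
send_rows([
  [-10,0,0,0,0,0],
  [-15,0,0,0,0,0],
  [-15,0,0,0,0,0],
  [-20,0,0,0,0,0],
  [0,0,-25,0,0,0],
])

```text
time: 11.1
tool_pos: [497.0, 37.8, 192.9]
tcp_rot: [-180.0, 0.4, 3.2]
ft_force: [0.4, -0.2, -2.3]
finger_gap: 48.7
grip_force: 52.3
```

Request:
send_rows([
  [0,0,0,0,0,-0.0814],
  [0,0,0,0,0,-0.0814],
  [19.2,-48.1,0,0,0,0],
  [19.2,-48.1,0,0,0,0],
  [19.2,-48.1,0,0,0,0],
])

```text
time: 11.72
tool_pos: [525.2, 192.3, 195.5]
tcp_rot: [180.0, 0.0, 12.5]
ft_force: [1.1, 0.5, -1.4]
finger_gap: 48.8
grip_force: 52.7
```

Request:
send_rows([
  [19.2,-48.1,0,0,0,0],
  [0,0,0,0,0,0],
  [0,0,12,0,0,0],
  [0,0,13,0,0,0],
  [0,0,0,0,0,0],
])

```text
time: 12.35
tool_pos: [532.7, 240.7, 168.3]
tcp_rot: [180.0, 0.2, 12.4]
ft_force: [-0.7, -0.2, -1.9]
finger_gap: 49.0
grip_force: 53.0
```

```bash
python3 - <<'E'
from bench import r
import cv2,numpy as np
s=r.snapshot("side"); w=r.snapshot("wrist"); np.savez("s4.npz",**s)
a=cv2.resize(s["img"][110:260,250:370],(480,600),interpolation=cv2.INTER_CUBIC); b=cv2.resize(w["img"][130:370,270:390],(300,600),interpolation=cv2.INTER_CUBIC)
cv2.imwrite("pics/s4.png",np.hstack([a,b])); q=r.sense(); print(q["tool_pos"],q["ft_force"],q["tcp_rot"])
E
```

```text
[533.82335729 241.40405817 170.31501518] [ 0.26337195  0.10135449 -2.03318333] [1.79993772e+02 4.54709401e-02 1.24564572e+01]
```

View pics/s4.png

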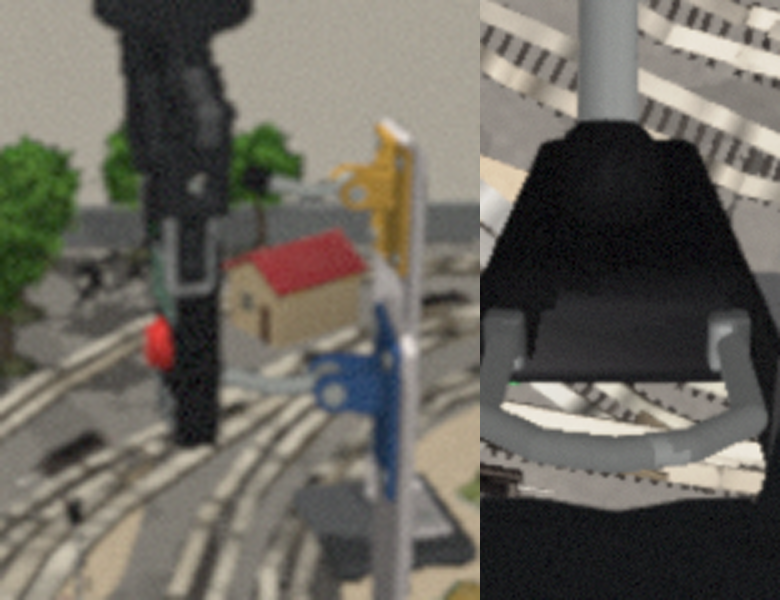

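Request:
send_rows([
  [0,-1.5,-2,0,0,0],
  [10,0,0,0,0,0],
  [10,0,0,0,0,0],
  [10,0,0,0,0,0],
  [0,0,0,0,0,0],
])

```text
time: 13.08
tool_pos: [563.7, 250.3, 172.5]
tcp_rot: [180.0, 0.0, 12.5]
ft_force: [0.2, 0.9, -2.0]
finger_gap: 49.1
grip_force: 53.1
```

Request:
send_rows([
  [10,0,0,0,0,0],
  [10,0,0,0,0,0],
  [10,0,0,0,0,0],
  [0,0,0,0,0,0],
  [0,0,0,0,0,0],
])

```text
time: 13.7
tool_pos: [592.1, 256.7, 172.5]
tcp_rot: [180.0, 0.0, 12.5]
ft_force: [0.3, -0.4, -1.3]
finger_gap: 49.0
grip_force: 53.1
```

Request:
send_rows([
  [0,0,6,0,0,0],
  [0,0,6,0,0,0],
  [0,0,4,0,0,0],
  [0,0,0,0,0,0],
])

```text
time: 14.2
tool_pos: [591.8, 256.6, 155.9]
tcp_rot: [180.0, 0.1, 12.5]
ft_force: [-0.9, -0.7, -1.7]
finger_gap: 49.0
grip_force: 53.1
```

Request:
send_rows([
  [0,0,2,0,0,0],
  [0,0,2,0,0,0],
  [0,0,0,0,0,0],
])

```text
time: 14.58
tool_pos: [592.2, 256.7, 152.5]
tcp_rot: [180.0, 0.0, 12.5]
ft_force: [-0.4, -0.1, -2.3]
finger_gap: 48.7
grip_force: 53.1
```

```bash
python3 - <<'E'
from bench import r
import cv2,numpy as np
s=r.snapshot("side"); w=r.snapshot("wrist")
a=cv2.resize(s["img"][110:260,260:380],(480,600),interpolation=cv2.INTER_CUBIC); b=cv2.resize(w["img"][130:370,270:390],(300,600),interpolation=cv2.INTER_CUBIC)
cv2.imwrite("pics/s5.png",np.hstack([a,b])); q=r.sense(); print(q["tool_pos"],q["ft_force"],q["tcp_rot"])
E
```

```text
[592.2663961  256.74071551 152.72835902] [-0.01205824  0.23551476 -2.58822052] [-1.79998879e+02 -2.59910233e-03  1.25255807e+01]
```

View pics/s5.png

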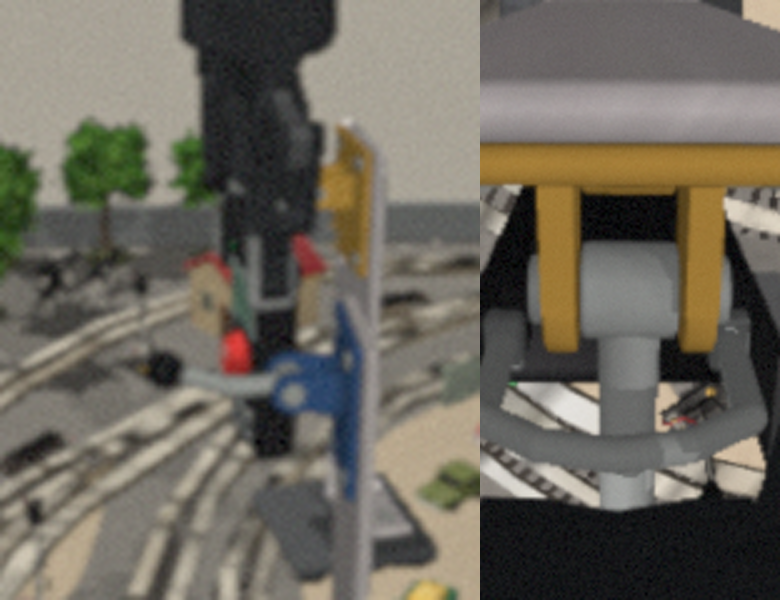

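The hook arm passes through the loop (arm at x 629, loop centred about 620 in the wrist crop). I'll lower it until the hook takes the weight.

Request:
send_rows([
  [0,0.8,1,0,0,0],
  [0,0,1,0,0,0],
  [0,0,0,0,0,0],
])

```text
time: 15.05
tool_pos: [592.7, 256.0, 151.4]
tcp_rot: [-180.0, -0.1, 12.5]
ft_force: [-0.0, 0.4, 1.4]
finger_gap: 48.8
grip_force: 53.7
```

Request:
send_rows([
  [0,0,1,0,0,0],
  [0,0,0,0,0,0],
  [0,0,0,0,0,0],
])

```text
time: 15.42
tool_pos: [593.0, 256.1, 151.1]
tcp_rot: [-180.0, -0.1, 12.5]
ft_force: [-2.5, -1.8, 6.3]
finger_gap: 49.0
grip_force: 54.3
```

Request:
send_rows([
  [0,0,-1,0,0,0],
  [0,0,0,0,0,0],
  [0,0,0,0,0,0],
  [0,0,0,0,0,0],
  [0,0,0,0,0,0],
], grip=-1)

```text
time: 16.05
tool_pos: [592.4, 255.9, 150.6]
tcp_rot: [-180.0, 0.0, 12.5]
ft_force: [0.5, 0.4, 0.1]
finger_gap: 85.3
grip_force: 0.0
```

Request:
send_rows([
  [0,0,-8,0,0,0],
  [0,0,-25,0,0,0],
  [0,0,-50,0,0,0],
  [0,0,-50,0,0,0],
  [0,0,0,0,0,0],
])

```text
time: 16.68
tool_pos: [594.9, 256.8, 291.2]
tcp_rot: [-179.9, -0.6, 12.5]
ft_force: [1.1, 0.4, 0.1]
finger_gap: 85.3
grip_force: 0.0
```

```bash
python3 - <<'E'
from bench import r
import cv2,numpy as np
s=r.snapshot("side"); w=r.snapshot("wrist")
a=cv2.resize(s["img"][110:260,260:380],(480,600),interpolation=cv2.INTER_CUBIC); b=cv2.resize(w["img"][130:370,270:390],(300,600),interpolation=cv2.INTER_CUBIC)
cv2.imwrite("pics/s6.png",np.hstack([a,b])); q=r.sense(); print(q["tool_pos"],q["ft_force"],q["tcp_rot"])
E
```

```text
[592.84137546 256.09520696 284.99816574] [-0.11509143  0.87088322 -0.9547426 ] [-1.79985722e+02 -1.25636283e-01  1.25240637e+01]
```

View pics/s6.png

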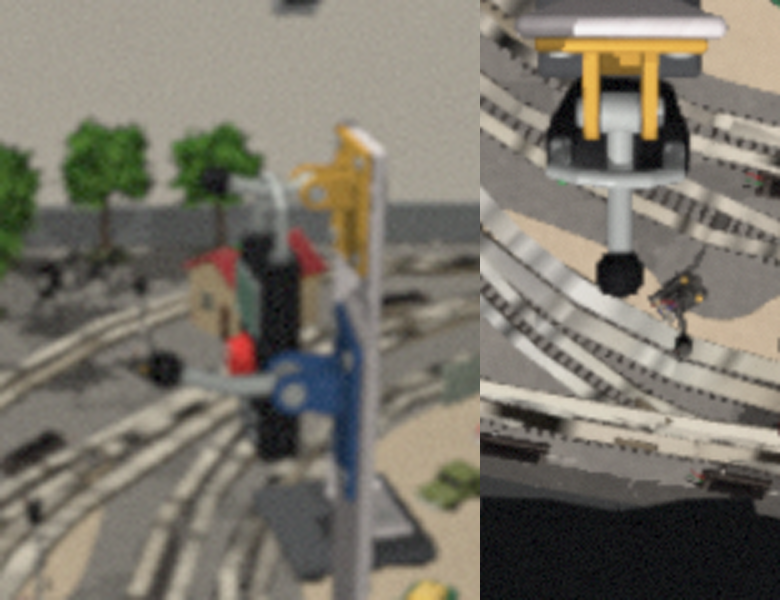

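The handset hangs on hook_b, with the loop over the arm in both views. Next is hook_a's knob.

Request:
send_rows([
  [0,0,0,0,0,0.163],
  [-16,52.7,0,0,0,0],
  [-16,52.7,0,0,0,0],
  [-16,52.7,0,0,0,0],
  [-16,52.7,0,0,0,0],
])

```text
time: 17.4
tool_pos: [538.7, 40.4, 281.6]
tcp_rot: [-180.0, 0.2, 3.2]
ft_force: [0.2, -1.2, 0.3]
finger_gap: 85.3
grip_force: 0.0
```

Request:
send_rows([
  [0,0,0,0,0,0],
  [0,0,30,0,0,0],
  [0,0,30,0,0,0],
  [0,0,20,0,0,0],
  [0,0,0,0,0,0],
])

```text
time: 18.02
tool_pos: [538.7, 42.5, 201.1]
tcp_rot: [-180.0, 0.3, 3.2]
ft_force: [-0.5, 0.3, -0.6]
finger_gap: 85.5
grip_force: 0.0
```

Request:
send_rows([
  [1.7,0,5.5,0,0,0],
  [0,0,0,0,0,0],
  [0,0,0,0,0,0],
  [0,0,0,0,0,0],
  [0,0,0,0,0,0],
], grip=1, grip_force=30)

```text
time: 18.65
tool_pos: [542.3, 41.2, 198.9]
tcp_rot: [179.9, -0.1, 3.2]
ft_force: [-0.8, -5.4, 3.4]
finger_gap: 12.3
grip_force: 29.2
```

Request:
send_rows([
  [1.8,0,-7.4,0,0,0],
  [2.9,0,-7.1,0,0,0],
  [4,0,-6.5,0,0,0],
  [5,0,-5.8,0,0,0],
  [5.8,0,-5,0,0,0],
])

```text
time: 19.27
tool_pos: [561.1, 42.2, 229.5]
tcp_rot: [179.9, 0.1, 3.1]
ft_force: [0.9, -5.2, -4.4]
finger_gap: 12.4
grip_force: 29.2
```

Request:
send_rows([
  [6.5,0,-4,0,0,0],
  [7,0,-2.9,0,0,0],
  [7.4,0,-1.8,0,0,0],
  [7.6,0,-0.6,0,0,0],
  [0,0,0,0,0,0],
])

```text
time: 19.9
tool_pos: [590.2, 45.0, 239.4]
tcp_rot: [-180.0, -0.0, 3.2]
ft_force: [-0.9, 0.5, -0.6]
finger_gap: 0.1
grip_force: 0.0
```

Request:
send_rows([
  [4,0,0,0,0,0],
  [3.6,0,0,0,0,0],
  [2,0,0,0,0,0],
  [0,0,0,0,0,0],
])

```text
time: 20.4
tool_pos: [599.5, 45.2, 239.2]
tcp_rot: [-180.0, 0.0, 3.2]
ft_force: [-0.1, 0.2, 0.2]
finger_gap: 0.6
grip_force: 0.0
```

The knob slipped out partway. I'll lift clear and measure where it is.

Request:
send_rows([
  [0,0,-40,0,0,0],
  [-20,0,-40,0,0,0],
  [0,0,0,0,0,0],
])

```text
time: 20.78
tool_pos: [580.6, 44.1, 324.4]
tcp_rot: [180.0, -0.4, 3.2]
ft_force: [0.8, -0.1, 0.6]
finger_gap: 0.3
grip_force: 0.0
```

```bash
python3 - <<'E'
from bench import r
import numpy as np
from scipy.optimize import least_squares
for n in("side","top"):
    d=r.snapshot(n); z=d["z_map"]; V=np.linalg.inv(d["view"]); im=d["img"]
    v,u=np.mgrid[:400,:640]; P=(np.stack([(u-d["cx"])/d["fx"]*z,(v-d["cy"])/d["fy"]*z,z,np.ones_like(z)],-1)@V.T)[...,:3]
    m=(P[...,0]<608)&(P[...,0]>525)&(abs(P[...,1]-43)<12)&(P[...,2]>205)&(P[...,2]<268)&(im.max(-1)<80)
    q=P[m]; print(n,len(q),np.percentile(q,[3,50,97],axis=0).round(0).tolist() if len(q) else "")
    if len(q)>8: print(least_squares(lambda c:np.linalg.norm(q-c,axis=1)-7.5,np.median(q,0),loss="soft_l1").x.round(1))
print(r.sense()["tool_pos"])
E
```

```text
side 62 [[553.0, 34.0, 240.0], [559.0, 36.0, 246.0], [565.0, 41.0, 251.0]]
[559.5  42.  244. ]
top 35 [[552.0, 37.0, 208.0], [559.0, 45.0, 248.0], [592.0, 49.0, 253.0]]
[558.7  43.5 243.1]
[579.64806117  44.11396042 319.82850352]
```

Request:
send_rows([
  [-47.5,0,0,0,0,0],
  [0,0,0,0,0,0],
  [0,0,40,0,0,0],
  [0,0,30,0,0,0],
  [0,0,14,0,0,0],
])

```text
time: 21.5
tool_pos: [531.1, 41.5, 232.2]
tcp_rot: [-180.0, 0.2, 3.2]
ft_force: [0.3, 0.3, 0.1]
finger_gap: -0.3
grip_force: 0.0
```

Request:
send_rows([
  [8,0,0,0,0,0],
  [8,0,0,0,0,0],
  [8,0,0,0,0,0],
  [6,0,0,0,0,0],
  [0,0,0,0,0,0],
])

```text
time: 22.12
tool_pos: [562.6, 43.2, 235.5]
tcp_rot: [-180.0, -0.0, 3.2]
ft_force: [-0.2, -0.3, 0.1]
finger_gap: -0.1
grip_force: 0.0
```

Request:
send_rows([
  [5,0,0,0,0,0],
  [4,0,0,0,0,0],
  [3,0,0,0,0,0],
  [0,0,0,0,0,0],
])

```text
time: 22.62
tool_pos: [574.2, 43.8, 235.3]
tcp_rot: [180.0, -0.0, 3.2]
ft_force: [-0.3, 1.2, 1.1]
finger_gap: -0.1
grip_force: 0.1
```

Request:
send_rows([
  [2,0,0,0,0,0],
  [2,0,0,0,0,0],
  [0,0,0,0,0,0],
])

```text
time: 23.0
tool_pos: [577.1, 43.9, 235.2]
tcp_rot: [180.0, 0.1, 3.2]
ft_force: [-6.2, -0.9, 3.3]
finger_gap: -0.3
grip_force: 3.5
```

Request:
send_rows([
  [1.5,0,0,0,0,0],
  [1.5,0,0,0,0,0],
  [0,0,0,0,0,0],
])

```text
time: 23.38
tool_pos: [577.9, 43.9, 235.0]
tcp_rot: [180.0, 0.4, 3.2]
ft_force: [-19.4, -1.9, 8.9]
finger_gap: 0.1
grip_force: 9.9
```

```bash
cat >knob.py <<'E'
from bench import r
import numpy as np
from scipy.optimize import least_squares
for n in("side","top"):
    d=r.snapshot(n); z=d["z_map"]; V=np.linalg.inv(d["view"]); im=d["img"]
    v,u=np.mgrid[:400,:640]; P=(np.stack([(u-d["cx"])/d["fx"]*z,(v-d["cy"])/d["fy"]*z,z,np.ones_like(z)],-1)@V.T)[...,:3]
    m=(P[...,0]<612)&(P[...,0]>585)&(abs(P[...,1]-44)<12)&(P[...,2]>240)&(P[...,2]<268)&(im.max(-1)<85)
    q=P[m]; print(n,len(q),np.percentile(q,[3,50,97],axis=0).round(0).tolist() if len(q) else "")
    if len(q)>8: print(least_squares(lambda c:np.linalg.norm(q-c,axis=1)-7.5,np.median(q,0),loss="soft_l1").x.round(1))
q=r.sense();print(q["tool_pos"],q["ft_force"])
E
python3 knob.py
```

```text
side 79 [[586.0, 33.0, 247.0], [596.0, 39.0, 255.0], [603.0, 44.0, 261.0]]
[597.3  44.  253.4]
top 0 
[577.92642123  43.93426126 234.98905676] [-19.13664381  -1.7262361    9.03141553]
```

The knob is at its folded stop. I'll retreat and check the final state.

Request:
send_rows([
  [-20,0,0,0,0,0],
  [-40,0,0,0,0,0],
  [-40,0,-50,0,0,0],
  [-50,0,-30,0,0,0],
  [0,0,0,0,0,0],
])

```text
time: 24.1
tool_pos: [432.0, 35.9, 318.7]
tcp_rot: [180.0, -0.5, 3.2]
ft_force: [0.8, -0.1, -0.1]
finger_gap: 0.2
grip_force: 0.0
```

Request:
send_rows([
  [0,0,0,0,0,0],
  [0,0,0,0,0,0],
  [0,0,0,0,0,0],
  [0,0,0,0,0,0],
  [0,0,0,0,0,0],
])

```text
time: 24.72
tool_pos: [432.2, 35.9, 313.7]
tcp_rot: [-180.0, 0.0, 3.2]
ft_force: [0.1, -0.7, -0.4]
finger_gap: 0.0
grip_force: 0.0
```

```bash
python3 knob.py; python3 - <<'E'
from bench import r
import cv2,numpy as np
s=r.snapshot("side"); w=r.snapshot("top")
a=cv2.resize(s["img"][110:260,260:380],(480,600),interpolation=cv2.INTER_CUBIC); b=cv2.resize(w["img"][140:260,250:314],(320,600),interpolation=cv2.INTER_CUBIC)
cv2.imwrite("pics/s7.png",np.hstack([a,b]))
E
```

```text
side 75 [[591.0, 36.0, 248.0], [596.0, 39.0, 256.0], [602.0, 45.0, 260.0]]
[596.8  44.1 253.5]
top 43 [[589.0, 38.0, 253.0], [594.0, 45.0, 258.0], [601.0, 51.0, 262.0]]
[595.8  44.1 253.6]
[432.18984329  35.88107324 313.95608679] [-0.09129295  0.46825934  0.30401891]
```

View pics/s7.png

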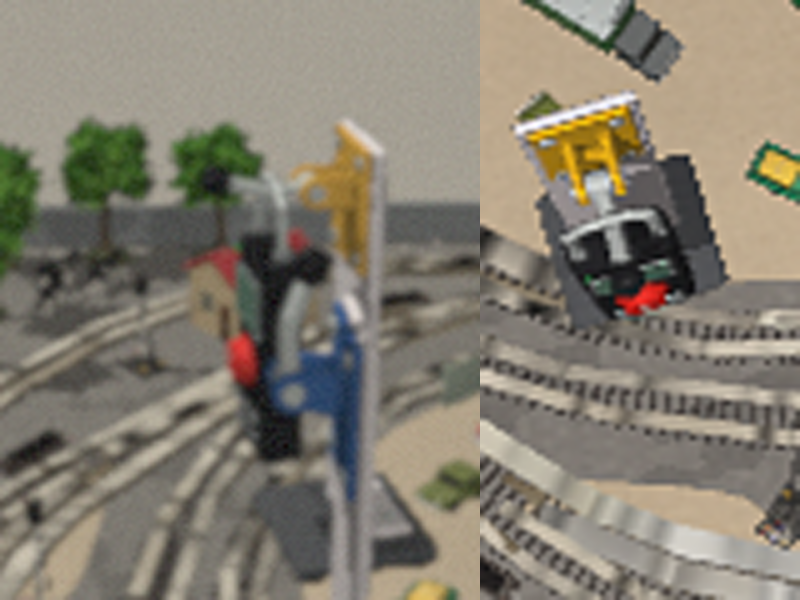

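Hook_a is up, with its knob at (315,265) in the side crop. The handset hangs upright on open hook_b.

```bash
python3 -c "
from bench import r
print(r.hand_in())"
```

```text
the job is handed in; nothing more can be done
None
```

I handed the job in at about 25 s: the handset hangs upright on stand_b's opened hook, hook_a is folded flat against its plate, and the arm touched neither the truck nor the signals; the hand-in returned no verdict.

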